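# Set the menu laminator to its third film notch

## Task

Get the laminator ready for the heavy menu pouches. Push its film lever with a fingertip all the way back to its cold end (away from the start key), then push it forward and count three clicks, leaving it settled in the third notch without ever running on into the fourth; then press the round start key right down and let go. Only push, gently: do not pinch or force the lever, and leave the stapler, mug, bottle and tape roll where they stand.

Things in the scene. Friction and masses are not known exactly. Their poses are not given: they have to be found in the camera images.
- laminator: grey pouch laminator with black ends, 130 mm deep (x), 370 mm wide (y), flat top 85 mm above the counter; fixed. Origin: centre of its underside; x points from its feed-tray side (robot's side) to its rear, y along its width, z up. The tray sticks out to x = -138 mm, up to 47 mm high. Lever slot and start key are on the top, both at x = -30 mm
- film_lever (a joint): slide of the film lever from its cold end along the laminator's +y, in m: notches at 0 (cold end), 0.014 (first), 0.028 (second), 0.042 (third), 0.056 (fourth); stops 1 mm beyond the ends. Starts in the first or second, or between them. Leaving a notch takes about 7 N; past the ridge (7 mm on) it snaps by itself into the next notch, away from the finger, and stays
- lever_top (a point): centre of the top of the lever's black knob, 26 mm above the laminator's top; knob 24 mm (laminator x) by 12 mm (laminator y, the way it slides), 18 mm tall, its underside 8 mm above the top, on a stem 5 mm wide. At the cold end it stands at x = -30, y = -125 mm in the laminator's frame. The top is clear for 45 mm beyond each end of the slot
- start_key (a joint): how far the start key is pressed, in m: 0 up, 0.005 right down; it springs up again when let go; right down takes about 5 N
- start_key_top (a point): centre of the top face of the round start key (24 mm across, in a black surround 40 mm across and 12 mm high), 21 mm above the laminator's top, at x = -30, y = 120 mm in the laminator's frame; it is pressed straight down
- tape_roll: small roll of tape, 52 mm across, 19 mm high, lying loose on the laminator's top between lever and key, towards the rear; origin: centre of its underside
- stapler: black stapler, 150 by 36 mm, 60 mm high, loose on the counter beside the laminator; origin: centre of its underside, x along its length
- travel_mug: steel travel mug with a black lid and handle, 90 mm across, 160 mm high, handle to its y; loose on the counter; origin: centre of its underside
- sauce_bottle: red squeeze bottle, 54 mm across, 170 mm high; loose on the counter; origin: centre of its underside

How it is judged (in metres and radians):
On the way, in this order (a step that is already met when the one before it is completed fails the run):
1. the film lever is back at its cold end (within 3 mm) (value of joint film_lever below 0.003 m), for 0.1 s.
2. the film lever rests in the third notch (within 4 mm) (value of joint film_lever between 0.038 and 0.046 m and velocity of joint film_lever between -0.01 and 0.01 m/s), for 0.3 s.
3. the start key is pressed right down (at least 4 mm) with the lever still in the third notch (value of joint film_lever between 0.038 and 0.046 m and value of joint start_key above 0.004 m), for 0.05 s.
At the end, for the whole second after the job is handed in: the film lever is in the third notch (42 mm from the cold end, within 4 mm), the start key is up again, and the tape roll, stapler, mug and bottle are within 20 mm of where they stood (value of joint film_lever between 0.038 and 0.046 m and value of joint start_key below 0.0015 m and distance of each of tape_roll, stapler, travel_mug, sauce_bottle from where it was at the start of the episode below 0.02 m); the robot touches nothing.
It fails at once if the lever runs on past the third notch, over the ridge to the fourth (value of joint film_lever above 0.0485 m).
It fails at once if the lever is pinched or forced: more than 35 N from the fingers (contact force between the fingers and film_lever above 35 N).
It fails at once if the key or case is struck with more than 45 N (contact force between any of the fingers, the arm and laminator above 45 N).
It fails at once if a bystander is moved or lifted by more than 20 mm (distance of any of tape_roll, stapler, travel_mug, sauce_bottle from where it was at the start of the episode above 0.02 m).
It also fails if it takes over 64 s, if anything falls off the work surface, if the arm or the gripper's body presses on something with over 40 N, if the wrist force passes 120 N, or if a joint passes its speed limit or range.

## Robot

A 7-joint arm with a two-finger parallel gripper is mounted at the origin on the work surface. World frame = base frame: x ahead of the robot, y to its left, z up, the work surface at z = 0. Lengths are in mm, angles in rad, forces in N, time in s.
With the tool pointing down it reaches from about 425 to 875 mm from the base axis. Payload 9.9 kg.
Tool frame: the origin (TCP) lies midway between the tips of the shut fingers; the grasp point (between the pads) lies 19 mm behind it (arm.grasp_offset is the distance from the TCP to the grasp point, in mm); z points along the fingers, y is the line along which they close (so a half turn about z gives the same grasp; the last joint's range is limited). The gripper opens to 85 mm and grips with 20 to 120 N. Pads are 22 mm wide; open, the fingers measure 114 mm over their backs; the gripper's body (76 mm by 85 mm) begins 54 mm behind the grasp point. The pads swing forward as they close: fully open they stand 13 mm farther back than shut.
Start: joints at [-1.266, 0.576, 0.025, 1.437, -0.015, 1.129, -0.057], TCP at [255.871, 624.627, 200.889] pointing down, gripper open.
Joint ranges: [-2.76, 2.76], [-0.34, 2.15], [-1.52, 1.57], [0.19, 2.46], [-1.09, 4.23], [0.17, 1.99], [-2.82, 2.82]. Speed limits (rad/s): [2.22, 2.22, 3.01, 3.01, 3.14, 3.14, 3.14].

## Interface

Orientations are given as a unit quaternion [x, y, z, w].
In Python, from station import arm, imaging gives the robot as it stands. The module is installed in compiled form; this text tells all that it offers.
- The arm moves only by the tool move_arm, never from a script. Its argument "rows" is a list of rows, each an object with "hand": the opening, from -1 (shut) to 1 (fully open); "xyz": the shift along the tool's x, y, z in cm, a list of three; "yaw": the turn about the tool's z in degrees. A call has 1 to 8 rows; each row is the pose to reach, as a shift and turn from the pose commanded when the call began, along the tool's axes at that moment; what a row does not reach only later rows make up. A row lasts 1/8 s, in which the tool goes at most 62.5 mm and 10.7 degrees, less where a joint would pass 70% of its speed; a pose out of reach is approached as far as the arm can. A call with a gripper value outside its range is refused whole. The fingers move at their own pace and stop on an object; "newtons" is the grip in N (left out, the last holds). Time passes only in rows, so rows that repeat a pose let the fingers close. It gives the time, the measured TCP pose, the force, the opening and the grip force at its end, in the units of the state.
- arm.observe(): the state, without advancing time (a new reading comes with each control period).
- imaging.grab_frame(name): name is "scene" or "top" or "wrist"; returns a dict with "img" (400x640x3 uint8, red, green, blue), "range_z" (400x640 float32, mm along the optical axis (not along the pixel's ray), 0 where there is no reading), "mtx" (3x3 intrinsics, pixels), "R" (3x3) and "t" (3): a world point X has camera coordinates R X + t. Camera axes: x right, y down, z forward; pixel columns grow to the right and rows downward; lengths in mm; the calibration is good to about 2 mm. A picture is of the moment at which its call begins.
- arm.sign_off(): hands the job in; it is judged then, once.
Trained networks look in the newest picture that a camera, given by its name, has taken for a name from the list of things; names that differ only in an ending like _2 or _b are one class to them, and where a whole thing is asked for, a point or a joint stands for the part that bears it (a point fixed in the world has none). Each returns a list of dicts, best first, with "p" (0 to 1); they miss things now and then, are a little off and sometimes report something else, mostly with a low value. They report only what shows in the picture. A call takes as long as a camera call.
- imaging.look_for(name, camera): "at" ([x, y, z] in mm, in world coordinates, good to about 4 mm: the middle of the surface that is visible of it).
- imaging.trace(name, camera): "pixels" (400x640 bool, what is visible of it).
The state is a dict: "clock": time; "joint_pos": joint angles; "joint_vel": joint speeds; "joint_efforts": joint torques, N m; "tcp_pos": TCP position; "tcp_rot": TCP orientation; "contact_force": force on the tool from outside, world axes, zero at the start; "torque": the same for the moment, N m; "width": opening from 0.0 (shut) to 1.0 (fully open); "grip_force": force on a finger pad.
Only numpy, scipy, OpenCV 4.12 (cv2) and the standard library are available. Lean on these libraries where they do the work, as an engineer would, in place of code of your own. Each camera call takes 0.05 s, during which the arm holds its last target. There are 200 camera calls.

## Working session

There is one attempt and no reset: what is moved stays moved. The work goes in short steps, Python scripts to look and compute and a tool call to move; the robot and the scene stay as the last step left them, time stands still between calls to the robot, and variables do not carry over. Pictures are saved under pics/ and viewed, at most 10 in all, crops included, and the job is handed in when it is done.

Besides the shell and the picture viewer there is one more tool, called after "Call:" as name(argument=value, ...) on one line, values as JSON. move_arm: Moves the arm, as the interface text tells. Its arguments: {"type":"object","properties":{"rows":{"type":"array"},"newtons":{"type":"number"}},"required":["rows"]}

```bash
mkdir -p pics; cat > h.py <<'E'
import numpy as np, cv2
from station import arm, imaging
from scipy.spatial.transform import Rotation as Rn
def cloud(f):
    z=f["range_z"]; v,u=np.indices(z.shape); K=f["mtx"]
    P=np.stack([(u-K[0,2])/K[0,0]*z,(v-K[1,2])/K[1,1]*z,z],-1)
    return (P-f["t"])@f["R"]
def save(f,n): cv2.imwrite(f"pics/{n}.png",f["img"][:,:,::-1])
E
python3 - <<'E'
from h import *
s=arm.observe(); print(s["clock"],s["tcp_pos"],Rn.from_quat(s["tcp_rot"]).as_matrix().round(3),s["width"])
fs={}
for c in ("scene","top"):
    f=imaging.grab_frame(c); save(f,c+"0"); fs[c]=f
    for n in ("laminator","lever_top","film_lever","start_key_top","tape_roll","stapler","travel_mug","sauce_bottle"):
        r=imaging.look_for(n,c); print(c,n,[(np.round(d["at"]),round(d["p"],2)) for d in r[:2]])
f=fs["top"];P=cloud(f);m=(abs(P[...,2]-85)<5)&(f["range_z"]>0)
q=P[m][:,:2].astype(np.float32); print(len(q),cv2.minAreaRect(q))
E
```

```text
0.0 [255.68700563 624.13150777 200.02561756] [[-0.925  0.379 -0.001]
 [ 0.379  0.925 -0.002]
 [-0.    -0.002 -1.   ]] 0.9978995861215132
scene laminator [(array([583.,  21.,  81.]), 0.83)]
scene lever_top []
scene film_lever []
scene start_key_top [(array([511., 167., 107.]), 0.56), (array([ 556., -393.,   92.]), 0.32)]
scene tape_roll [(array([569.,  90., 105.]), 0.58)]
scene stapler [(array([444., 358.,  34.]), 0.74)]
scene travel_mug [(array([607., 348., 115.]), 0.64)]
scene sauce_bottle [(array([ 559., -393.,   92.]), 0.93)]
top laminator [(array([507.,  39.,  82.]), 0.82), (array([504., 165., 104.]), 0.22)]
top lever_top [(array([562., -44., 109.]), 0.49), (array([502., 168., 107.]), 0.41)]
top film_lever []
top start_key_top [(array([499., 166., 105.]), 0.52)]
top tape_roll [(array([564.,  90., 104.]), 0.62), (array([438., 354.,  47.]), 0.42)]
top stapler [(array([437., 355.,  52.]), 0.98)]
top travel_mug [(array([562., 361., 152.]), 0.71)]
top sauce_bottle [(array([ 530., -380.,  112.]), 0.87)]
6249 ((611.6302490234375, -99.59991455078125), (665.4712524414062, 1023.7105102539062), 50.85663604736328)
```

View pics/top0.png

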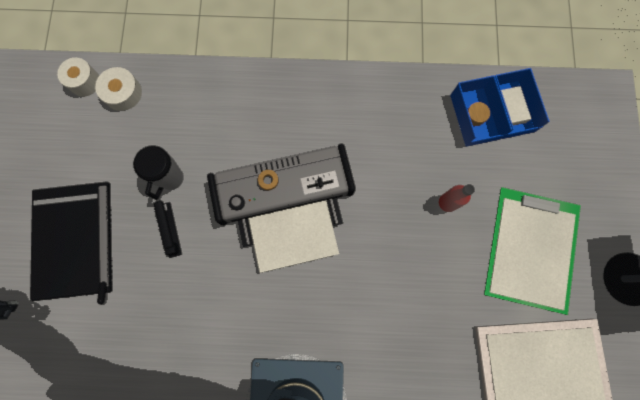

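View pics/scene0.png

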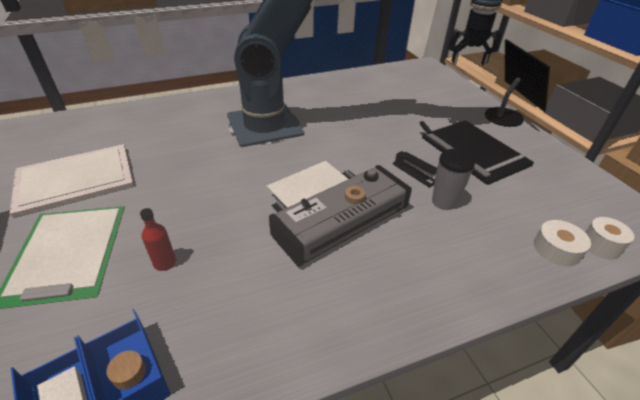

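```bash
python3 - <<'E'
from h import *
f=imaging.grab_frame("top");P=cloud(f)
m=((abs(P[...,2]-85)<5)&(f["range_z"]>0)&(abs(P[...,0]-530)<150)&(abs(P[...,1]-20)<260)).astype(np.uint8)
n,l,st,c=cv2.connectedComponentsWithStats(m)
for i in range(1,n):
    if st[i,4]>150:
        q=P[l==i]; print(st[i],q.mean(0).round(),cv2.minAreaRect(q[:,:2].astype(np.float32)))
m=((P[...,2]>98)&(P[...,2]<120)&(f["range_z"]>0)&(abs(P[...,0]-530)<150)&(abs(P[...,1]-20)<260)).astype(np.uint8)
n,l,st,c=cv2.connectedComponentsWithStats(m)
for i in range(1,n):
    if st[i,4]>8:
        q=P[l==i]; print(st[i],np.median(q,0).round(1),cv2.minAreaRect(q[:,:2].astype(np.float32)))
E
```

```text
[ 207  143  149   79 5968] [562.  54.  85.] ((561.6611938476562, 57.870513916015625), (131.22242736816406, 368.34033203125), 15.592989921569824)
[258 169  20  21 252] [561.7  90.1 104.4] ((562.6600341796875, 89.96256256103516), (51.591434478759766, 48.63526153564453), 1.580845594406128)
[317 177   7  10  49] [556.9 -43.4 110.7] ((558.4531860351562, -43.52964401245117), (23.148305892944336, 12.251697540283203), 12.906217575073242)
[230 195  14  15 102] [501.3 164.7 104. ] ((502.47869873046875, 165.8113555908203), (31.19303321838379, 32.48365783691406), 57.10805892944336)
```

The top view shows the laminator at pixels (210–355, 145–225), the lever at (320, 182), the key at (237, 202) and the tape roll at (268, 180). The scene view agrees, and the bottle at (160, 245) and the mug at (450, 180) are clear of the path. From the fit, the laminator's centre is at (562, 58), its yaw is 15.5° and the lever sits at about 28 mm. The key and the lever's x offset both match this. Next I go above the lever's +y side.

Call:
move_arm(rows=[{"hand": -1, "xyz": [-6.5, -6, -1], "yaw": 6}, {"hand": -1, "xyz": [-51.4, -47.8, 0], "yaw": 52}, {"hand": -1, "xyz": [-51.4, -47.8, 0], "yaw": 52}, {"hand": -1, "xyz": [-51.4, -47.8, 0], "yaw": 52}, {"hand": -1, "xyz": [-51.4, -47.8, 0], "yaw": 52}, {"hand": -1, "xyz": [-51.4, -47.8, 0], "yaw": 52}, {"hand": -1, "xyz": [-51.4, -47.8, 0], "yaw": 52}, {"hand": -1, "xyz": [-51.4, -47.8, 0], "yaw": 52}])

```text
clock: 1.95
tcp_pos: [466.2, 169.5, 203.5]
tcp_rot: [0.604, 0.797, 0.0, 0.0]
contact_force: [1.7, 0.9, -0.5]
width: 0.003
grip_force: 0.0
```

Call:
move_arm(rows=[{"hand": -1, "xyz": [-19, 3, 0], "yaw": 0}, {"hand": -1, "xyz": [-19, 3, 0], "yaw": 0}, {"hand": -1, "xyz": [-19, 3, 0], "yaw": 0}, {"hand": -1, "xyz": [-19, 3, 0], "yaw": 0}, {"hand": -1, "xyz": [-19, 3, 0], "yaw": 0}, {"hand": -1, "xyz": [-19, 3, 0], "yaw": 0}, {"hand": -1, "xyz": [-19, 3, 0], "yaw": 0}])

```text
clock: 2.82
tcp_pos: [545.6, -2.0, 203.2]
tcp_rot: [0.603, 0.798, 0.0, -0.0]
contact_force: [-0.6, -0.4, -0.5]
width: -0.0
grip_force: 0.0
```

```bash
cat >> h.py <<'E'
C=np.array([561.7,57.9]); th=np.radians(15.5)
LX=np.array([np.cos(th),np.sin(th)]); LY=np.array([-np.sin(th),np.cos(th)])
def lam(p): d=np.asarray(p)[...,:2]-C; return np.stack([d@LX,d@LY],-1)
def tool():
    s=arm.observe(); R=Rn.from_quat(s["tcp_rot"]).as_matrix()
    print("t",round(s["clock"],2),"tcp",s["tcp_pos"].round(1) if hasattr(s["tcp_pos"],"round") else s["tcp_pos"],"lam",lam(s["tcp_pos"]).round(1),"yaw err deg",np.degrees(np.arctan2(R[:2,0]@LX,R[:2,0]@LY)).round(2),"F",np.round(s["contact_force"],1))
    return s
def lever(cam):
    f=imaging.grab_frame(cam);P=cloud(f);q=P[(f["range_z"]>0)]
    L=lam(q); m=(abs(L[:,0]+30)<22)&(L[:,1]>-150)&(L[:,1]<-50)&(q[:,2]>103)&(q[:,2]<116)
    if m.sum()>3: print(cam,m.sum(),"lever lam",((L[m].min(0)+L[m].max(0))/2).round(1),np.median(L[m],0).round(1),"size",np.ptp(L[m],axis=0).round(1),"z",np.median(q[m,2]).round(1))
    return f,P
E
python3 - <<'E'
from h import *
tool(); f,P=lever("wrist"); save(f,"w1"); lever("scene")
for n in ("lever_top","film_lever","start_key_top"):
    for d in imaging.look_for(n,"wrist")[:2]: print(n,np.round(d["at"]),lam(d["at"]).round(1),d["p"])
E
```

```text
t 2.83 tcp [545.6  -2.  203.2] lam [-31.6 -53.4] yaw err deg -0.37 F [-0.6 -0.4 -0.5]
wrist 226 lever lam [-30.1 -92.8] [-30.1 -90.7] size [23.1  9.8] z 110.7
scene 50 lever lam [-27.4 -93.5] [-24.9 -95. ] size [25.5 10.7] z 110.8
lever_top [556. -38. 106.] [-31.5 -91.2] 0.6
film_lever [559. -39. 112.] [-28.6 -93. ] 0.52
start_key_top [505. 159. 102.] [-27.3 112.1] 0.52
```

View pics/w1.png

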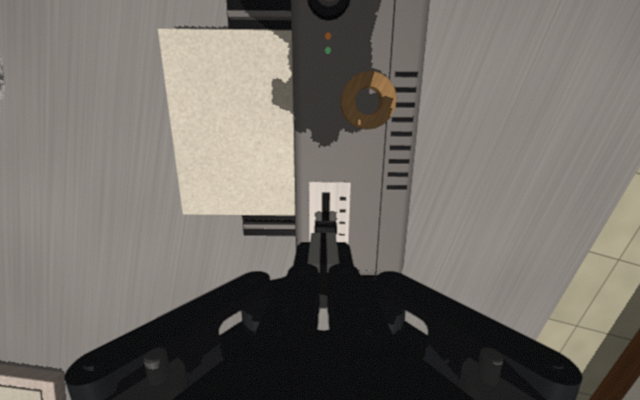

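The wrist view shows the knob at (325, 225) just beyond the shut fingertips, with the slot above it at (325, 200), so the +y side is free. I descend there, then push towards the cold end.

Call:
move_arm(rows=[{"hand": -1, "xyz": [-1, 0.15, 3]}, {"hand": -1, "xyz": [-1, 0.15, 6.5]}, {"hand": -1, "xyz": [-1, 0.15, 9]}, {"hand": -1, "xyz": [-1, 0.15, 10.6]}, {"hand": -1, "xyz": [-1, 0.15, 10.6]}, {"hand": -1, "xyz": [-1, 0.15, 10.6]}])

```text
validation failed for argument at $.ro...
```

```bash
python3 - <<'E'
from h import *
tool(); lever("top"); lever("scene")
E
```

```text
t 3.08 tcp [545.8  -3.2 203.2] lam [-31.6 -54.6] yaw err deg -0.26 F [-1.  -0.2 -0. ]
top 30 lever lam [-30.9 -97.4] [-34.7 -98.8] size [22.1 11.4] z 110.9
scene 47 lever lam [-28.4 -92.9] [-24.9 -94.9] size [26.9 12.8] z 110.1
```

Yaw is required in every row.

Call:
move_arm(rows=[{"hand": -1, "xyz": [-1, 0.15, 3], "yaw": 0}, {"hand": -1, "xyz": [-1, 0.15, 6.5], "yaw": 0}, {"hand": -1, "xyz": [-1, 0.15, 9], "yaw": 0}, {"hand": -1, "xyz": [-1, 0.15, 10.6], "yaw": 0}, {"hand": -1, "xyz": [-1, 0.15, 10.6], "yaw": 0}, {"hand": -1, "xyz": [-1, 0.15, 10.6], "yaw": 0}])

```text
clock: 3.92
tcp_pos: [550.7, -12.9, 98.0]
tcp_rot: [0.604, 0.797, 0.0, 0.001]
contact_force: [0.4, -0.6, -0.5]
width: -0.001
grip_force: 0.0
```

```bash
python3 - <<'E'
from h import *
tool(); lever("top"); lever("scene")
E
```

```text
t 3.92 tcp [550.7 -12.9  98. ] lam [-29.6 -65.3] yaw err deg -0.22 F [ 0.4 -0.6 -0.5]
top 14 lever lam [-32.8 -98.7] [ -36.8 -100.1] size [17.3  9.3] z 109.5
scene 48 lever lam [-28.1 -94. ] [-25.  -95.2] size [23.4 12.5] z 110.2
```

Call:
move_arm(rows=[{"hand": -1, "xyz": [-0.4, 0, 0], "yaw": 0}, {"hand": -1, "xyz": [-0.8, 0, 0], "yaw": 0}, {"hand": -1, "xyz": [-1.0, 0, 0], "yaw": 0}, {"hand": -1, "xyz": [-1.2, 0, 0], "yaw": 0}, {"hand": -1, "xyz": [-1.4, 0, 0], "yaw": 0}, {"hand": -1, "xyz": [-1.6, 0, 0], "yaw": 0}, {"hand": -1, "xyz": [-1.8, 0, 0], "yaw": 0}])

```text
clock: 4.9
tcp_pos: [554.9, -30.2, 97.1]
tcp_rot: [0.604, 0.797, -0.0, -0.0]
contact_force: [0.2, -0.3, 0.1]
width: 0.002
grip_force: 0.0
```

```bash
python3 - <<'E'
from h import *
tool(); lever("top"); lever("scene")
E
```

```text
t 4.9 tcp [554.9 -30.2  97.1] lam [-30.1 -83.1] yaw err deg -0.22 F [ 0.2 -0.3  0.1]
scene 47 lever lam [-28.6 -93.9] [-26.8 -95.1] size [24.5 11.4] z 111.3
```

Call:
move_arm(rows=[{"hand": -1, "xyz": [-0.15, 0, 0], "yaw": 0}, {"hand": -1, "xyz": [-0.3, 0, 0], "yaw": 0}])

```text
clock: 5.25
tcp_pos: [555.7, -33.1, 97.1]
tcp_rot: [0.604, 0.797, 0.0, 0.0]
contact_force: [0.1, -0.6, -0.4]
width: -0.002
grip_force: 0.0
```

Call:
move_arm(rows=[{"hand": -1, "xyz": [-0.15, 0, 0], "yaw": 0}, {"hand": -1, "xyz": [-0.3, 0, 0], "yaw": 0}])

```text
clock: 5.5
tcp_pos: [556.6, -36.0, 97.1]
tcp_rot: [0.604, 0.797, -0.0, 0.0]
contact_force: [-0.4, -0.3, 0.1]
width: -0.002
grip_force: 0.0
```

```bash
python3 - <<'E'
from h import *
tool(); f,_=lever("wrist"); save(f,"w2"); lever("scene")
E
```

```text
t 5.5 tcp [556.6 -36.   97.1] lam [-30.1 -89.1] yaw err deg -0.22 F [-0.4 -0.3  0.1]
wrist 209 lever lam [-30.1 -90.6] [-27.2 -88.6] size [23.8  6.1] z 107.8
scene 47 lever lam [-26.6 -94. ] [-25.2 -94.7] size [24.7 10.3] z 110.7
```

View pics/w2.png

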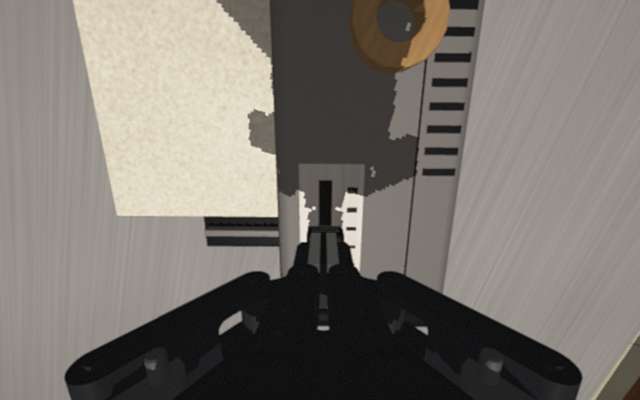

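The wrist view shows only the fingertips at (325, 230), hiding the knob. There is no contact yet, so the fingers are slimmer at the tip than I assumed. I'll feel on in small steps.

Call:
move_arm(rows=[{"hand": -1, "xyz": [-0.1, 0, 0], "yaw": 0}, {"hand": -1, "xyz": [-0.2, 0, 0], "yaw": 0}])

```text
clock: 5.85
tcp_pos: [557.1, -37.9, 97.1]
tcp_rot: [0.604, 0.797, -0.0, -0.0]
contact_force: [-0.7, -0.9, -0.6]
width: 0.005
grip_force: 0.0
```

Call:
move_arm(rows=[{"hand": -1, "xyz": [-0.1, 0, 0], "yaw": 0}, {"hand": -1, "xyz": [-0.2, 0, 0], "yaw": 0}])

```text
clock: 6.1
tcp_pos: [557.7, -39.8, 97.1]
tcp_rot: [0.604, 0.797, 0.0, 0.0]
contact_force: [-0.9, -1.1, -0.2]
width: -0.003
grip_force: 0.0
```

Call:
move_arm(rows=[{"hand": -1, "xyz": [-0.1, 0, 0], "yaw": 0}, {"hand": -1, "xyz": [-0.2, 0, 0], "yaw": 0}])

```text
clock: 6.35
tcp_pos: [558.2, -41.7, 97.1]
tcp_rot: [0.604, 0.797, 0.0, 0.0]
contact_force: [0.2, 0.9, 0.0]
width: -0.003
grip_force: 0.0
```

```bash
python3 - <<'E'
from h import *
tool(); lever("scene")
f=imaging.grab_frame("wrist");P=cloud(f);L=lam(P);m=(f["range_z"]>0)&(abs(L[...,0]+30)<16)&(abs(L[...,1]+95)<30)
for z in range(90,150,6):
    k=m&(abs(P[...,2]-z)<3)
    if k.any(): print(z,k.sum(),L[k].min(0).round(1),L[k].max(0).round(1))
E
```

```text
t 6.35 tcp [558.2 -41.7  97.1] lam [-30.  -95.1] yaw err deg -0.22 F [0.2 0.9 0. ]
scene 47 lever lam [-27.1 -93.4] [-24.7 -94.8] size [25.7 11.4] z 110.4
90 161 [ -45.4 -109.6] [-14.1 -65. ]
96 58 [-41.7 -90.4] [-18.6 -87.6]
102 118 [-42.1 -91.3] [-18.2 -87.6]
108 326 [-41.7 -99.6] [-18.5 -87.5]
114 169 [-40.9 -98.4] [-19.4 -88.7]
132 71 [-41.2 -89.1] [-19.9 -83.8]
138 237 [-45. -89.] [-17.8 -83.6]
144 267 [-44.8 -89.4] [-18.  -83.5]
```

```bash
python3 - <<'E'
from h import *
a=imaging.grab_frame("wrist")["img"][150:330,240:410]; f=imaging.grab_frame("scene"); b=f["img"][150:240,250:360]
a=cv2.resize(a,(560,590),interpolation=cv2.INTER_CUBIC)[:, 90:470]; b=cv2.resize(b,(420,340),interpolation=cv2.INTER_CUBIC)
o=np.zeros((590,800,3),np.uint8); o[:,:380]=a; o[:340,380:]=b
o=(255*(o/255.)**.5).astype(np.uint8)
cv2.imwrite("pics/z1.png",o[:,:,::-1])
E
```

```text
(no output)
```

View pics/z1.png

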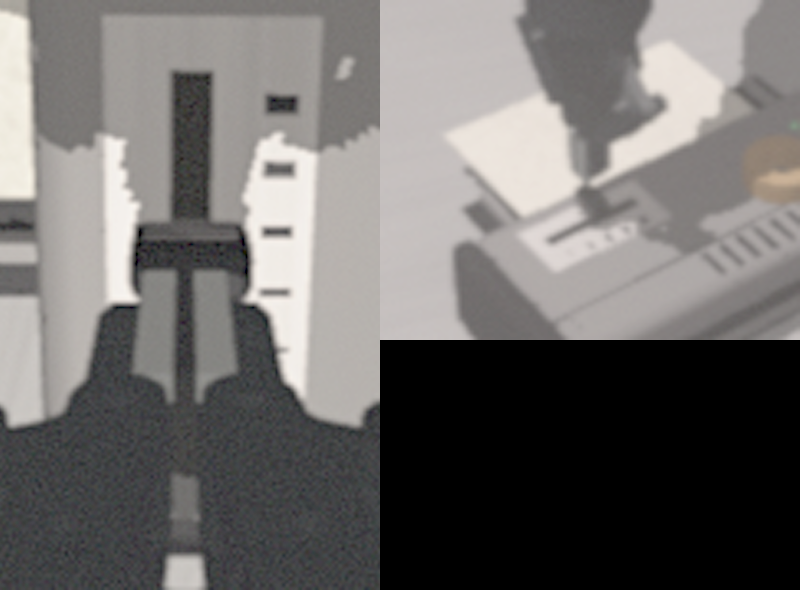

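```bash
python3 - <<'E'
from h import *
s=tool(); p=np.array(s["tcp_pos"]); R=Rn.from_quat(s["tcp_rot"]).as_matrix()
for c in ("wrist","scene","top"):
    f=imaging.grab_frame(c); cp=-f["R"].T@f["t"]; print(c,"cam",cp.round(),lam(cp).round(), "tool frame",(R.T@(cp-p)).round())
    for n,o in (("tcp",[0,0,0]),("tcp+11x",[11,0,0]),("tcp-11x",[-11,0,0]),("tcp-20z",[0,0,-20])):
        q=f["R"]@(p+R@np.array(o,float))+f["t"]; u=f["mtx"]@q; u=(u/u[2])[:2]; v=u.round().astype(int)
        print(n,u.round(1),"depth",q[2].round(1),f["range_z"][np.clip(v[1],0,399),np.clip(v[0],0,639)])
    if c=="wrist":
        P=cloud(f)
        for r in range(205,300,6): print(r,[ (lam(P[r,k]).round(1).tolist(),P[r,k,2].round(1)) for k in (312,325)])
E
```

```text
t 6.55 tcp [558.1 -41.7  97.1] lam [-30.1 -95. ] yaw err deg -0.22 F [0.1 0.  0.1]
wrist cam [538.  25. 270.] [-31. -25.] tool frame [  70.   -1. -173.]
tcp [324.5 227.4] depth 185.8 171.06699
tcp+11x [324.5 211.8] depth 182.8 194.1244
tcp-11x [324.4 242.5] depth 188.9 135.99907
tcp-20z [324.6 239.9] depth 166.6 139.84747
205 [([-38.7, -83.0], np.float64(85.4)), ([-29.7, -82.8], np.float64(86.0))]
211 [([-38.7, -87.3], np.float64(85.9)), ([-29.7, -87.1], np.float64(86.5))]
217 [([-38.8, -91.8], np.float64(85.6)), ([-29.6, -91.6], np.float64(86.3))]
223 [([-38.0, -88.6], np.float64(105.8)), ([-29.8, -88.6], np.float64(105.8))]
229 [([-37.8, -90.6], np.float64(110.7)), ([-29.8, -90.5], np.float64(111.0))]
235 [([-36.9, -84.0], np.float64(135.2)), ([-30.1, -84.0], np.float64(135.3))]
241 [([-36.6, -83.8], np.float64(143.2)), ([-30.1, -84.1], np.float64(142.4))]
247 [([-36.4, -84.0], np.float64(149.5)), ([-30.2, -83.8], np.float64(149.9))]
253 [([-36.1, -83.7], np.float64(156.2)), ([-30.2, -84.4], np.float64(154.8))]
259 [([-35.9, -84.0], np.float64(161.2)), ([-30.3, -83.6], np.float64(1
[... 277 characters left out ...]
(181.7)), ([-30.2, -93.1], np.float64(165.6))]
289 [([-35.0, -83.0], np.float64(184.9)), ([-30.2, -96.9], np.float64(164.2))]
295 [([-34.9, -82.7], np.float64(188.8)), ([-30.2, -98.9], np.float64(165.7))]
scene cam [1224. -276.  746.] [ 549. -499.] tool frame [-406.  577. -649.]
tcp [303.9 205.3] depth 958.1 948.3191
tcp+11x [307.6 203.5] depth 963.1 941.9079
tcp-11x [300.2 207. ] depth 953.2 968.46484
tcp-20z [303.9 199.2] depth 944.9 952.95966
top cam [ 299.  -35. 1164.] [-278.  -19.] tool frame [   77.  -247. -1066.]
tcp [319.3 182.8] depth 1096.7 473.19888
tcp+11x [315.1 183.8] depth 1096.1 461.2368
tcp-11x [323.5 181.8] depth 1097.2 492.16748
tcp-20z [319.4 180.9] depth 1077.1 475.96048
```

```bash
python3 - <<'E'
from h import *
s=tool(); p=np.array(s["tcp_pos"]); R=Rn.from_quat(s["tcp_rot"]).as_matrix()
f=imaging.grab_frame("scene")
for o in range(-15,75,5):
    q=f["R"]@(p+R@np.array([0,0,-o],float))+f["t"]; u=f["mtx"]@q; u=(u/u[2])[:2]; v=u.round().astype(int)
    print(round(p[2]+o),u.round(1),(q[2]-f["range_z"][v[1],v[0]]).round(1),f["img"][v[1],v[0]])
P=cloud(f);L=lam(P);d=(abs(L[...,0]+30)<40)&(abs(L[...,1]+95)<40)&(f["range_z"]>0)
for z in range(102,150,4):
    k=d&(abs(P[...,2]-z)<2)
    if k.any(): print(z,k.sum(),np.percentile(L[k],[5,50,95],axis=0).round(1).tolist())
E
```

```text
t 6.7 tcp [558.1 -41.7  97.1] lam [-30. -95.] yaw err deg -0.22 F [ 0.4 -0.5 -0.2]
82 [303.9 209.7] 9.7 [122 114 111]
87 [303.9 208.2] -0.8 [67 62 60]
92 [303.9 206.8] 4.9 [81 76 74]
97 [303.9 205.3] 8.2 [63 60 59]
102 [303.9 203.8] 7.3 [57 54 53]
107 [303.9 202.3] 7.2 [49 47 46]
112 [303.9 200.7] 0.2 [48 45 42]
117 [303.9 199.2] -9.7 [72 67 65]
122 [303.9 197.7] -14.3 [103  96  91]
127 [303.9 196.1] 12.7 [72 69 67]
132 [303.9 194.5] 11.1 [64 62 60]
137 [303.9 193. ] 9.8 [65 62 61]
142 [303.9 191.4] 14.6 [61 59 58]
147 [303.9 189.8] 11.8 [60 58 57]
152 [303.9 188.2] 12.5 [59 57 56]
157 [303.9 186.5] 9.8 [55 52 52]
162 [303.9 184.9] 22.6 [49 46 46]
167 [303.9 183.3] 23.8 [50 47 47]
102 9 [[-36.9, -98.4], [-20.9, -97.8], [-16.2, -89.8]]
106 8 [[-37.0, -99.3], [-26.3, -98.0], [-16.6, -96.3]]
110 28 [[-36.8, -97.9], [-24.2, -94.2], [-16.0, -89.2]]
114 9 [[-38.1, -97.6], [-27.5, -92.3], [-18.0, -89.4]]
130 5 [[-29.1, -103.5], [-24.9, -101.2], [-24.0, -96.6]]
134 6 [[-33.9, -104.6], [-22.8, -101.2], [-18.1, -90.0]]
138 10 [[-31.3, -105.2], [-23.9, -103.1], [-17.6, -98.1]]
142 18 [[-42.7, -104.4], [-19.0, -99.0], [-15.3, -87.5]]
146 11 [[-38.7, -104.1], [-18.1, -98.1], [-16.4, -87.9]]
```

Both cameras show the real fingertip ending at about z = 127 while the TCP reads 97. It is hovering roughly 28 mm above its reading, over the knob, so nothing has been touched. I back off to the +y side, then go lower and check again.

Call:
move_arm(rows=[{"hand": -1, "xyz": [1.5, 0, 0], "yaw": 0}, {"hand": -1, "xyz": [2.9, 0, 0], "yaw": 0}, {"hand": -1, "xyz": [2.9, 0, 0.8], "yaw": 0}, {"hand": -1, "xyz": [2.9, 0, 1.5], "yaw": 0}, {"hand": -1, "xyz": [2.9, 0, 1.5], "yaw": 0}])

```text
clock: 7.38
tcp_pos: [549.8, -14.3, 81.3]
tcp_rot: [0.604, 0.797, -0.001, -0.0]
contact_force: [0.7, 0.1, -0.1]
width: 0.002
grip_force: 0.0
```

```bash
cat >> h.py <<'E'
def tip():
    s=tool(); p=np.array(s["tcp_pos"]); R=Rn.from_quat(s["tcp_rot"]).as_matrix()
    f=imaging.grab_frame("scene"); r=[]
    for o in range(-15,60,3):
        q=f["R"]@(p+R@np.array([0,0,-o],float))+f["t"]; u=f["mtx"]@q; u=(u/u[2])[:2]; v=u.round().astype(int)
        r.append((round(p[2]+o),int((q[2]-f["range_z"][v[1],v[0]]).round())))
    print("scene axis",r)
    f=imaging.grab_frame("wrist");P=cloud(f);L=lam(P)
    print("wrist",[(int(k),L[k,325].round().tolist(),int(P[k,325,2])) for k in range(200,262,4)])
E
python3 -c "
from h import *
tip()"
```

```text
t 7.38 tcp [549.8 -14.3  81.3] lam [-30.7 -66.4] yaw err deg -0.19 F [ 0.7  0.1 -0.1]
scene axis [(66, 29), (69, 27), (72, 23), (75, 986), (78, 10), (81, 7), (84, 4), (87, 2), (90, -4), (93, -7), (96, -13), (99, -17), (102, -22), (105, 11), (108, 13), (111, 14), (114, 12), (117, 10), (120, 10), (123, 11), (126, 10), (129, 11), (132, 14), (135, 10), (138, 14)]
wrist [(200, [-30.0, -46.0], 85), (204, [-30.0, -49.0], 86), (208, [-30.0, -51.0], 86), (212, [-30.0, -54.0], 85), (216, [-30.0, -57.0], 87), (220, [-30.0, -60.0], 86), (224, [-30.0, -62.0], 86), (228, [-30.0, -65.0], 85), (232, [-30.0, -68.0], 86), (236, [-30.0, -56.0], 120), (240, [-31.0, -55.0], 126), (244, [-31.0, -56.0], 130), (248, [-31.0, -56.0], 133), (252, [-31.0, -55.0], 139), (256, [-31.0, -55.0], 143), (260, [-31.0, -55.0], 147)]
```

Call:
move_arm(rows=[{"hand": -1, "xyz": [0, 0, 0.6], "yaw": 0}, {"hand": -1, "xyz": [0, 0, 1.2], "yaw": 0}, {"hand": -1, "xyz": [0, 0, 1.5], "yaw": 0}, {"hand": -1, "xyz": [0, 0, 1.5], "yaw": 0}])

```text
clock: 7.98
tcp_pos: [550.1, -13.8, 66.8]
tcp_rot: [0.604, 0.797, -0.0, -0.0]
contact_force: [-0.4, -0.1, -0.1]
width: -0.001
grip_force: 0.0
```

```bash
python3 -c "
from h import *
tip()
f=imaging.grab_frame('wrist');P=cloud(f);L=lam(P)
m=(f['range_z']>0)&(abs(L[...,0]+31)<16)&(L[...,1]<-50)&(L[...,1]>-58)&(P[...,2]>92)
print('finger min z',np.percentile(P[m][:,2],[0,1,5]).round(1))
f=imaging.grab_frame('scene');P=cloud(f);L=lam(P)
m=(f['range_z']>0)&(abs(L[...,0]+31)<20)&(L[...,1]<-50)&(L[...,1]>-80)&(P[...,2]>92)
print('finger min z',np.percentile(P[m][:,2],[0,2,5,10,50]).round(1),L[m].min(0),L[m].max(0))
"
```

```text
t 7.97 tcp [550.1 -13.8  66.8] lam [-30.4 -66. ] yaw err deg -0.22 F [-0.4 -0.1 -0.1]
scene axis [(52, 49), (55, 50), (58, 38), (61, 39), (64, 30), (67, 28), (70, 23), (73, 19), (76, 18), (79, 16), (82, 6), (85, 5), (88, 0), (91, -2), (94, 10), (97, 9), (100, 13), (103, 10), (106, 9), (109, 10), (112, 12), (115, 12), (118, 16), (121, 11), (124, 10)]
wrist [(200, [-30.0, -42.0], 85), (204, [-30.0, -44.0], 85), (208, [-30.0, -47.0], 84), (212, [-30.0, -49.0], 85), (216, [-30.0, -51.0], 85), (220, [-30.0, -54.0], 84), (224, [-30.0, -56.0], 85), (228, [-30.0, -59.0], 85), (232, [-30.0, -61.0], 85), (236, [-30.0, -55.0], 106), (240, [-30.0, -55.0], 112), (244, [-30.0, -55.0], 117), (248, [-30.0, -55.0], 120), (252, [-30.0, -55.0], 124), (256, [-30.0, -55.0], 128), (260, [-30.0, -56.0], 131)]
finger min z [101.3 105.9 118.8]
finger min z [ 99.1 109.6 118.8 135.7 515.8] [-50.89424368 -79.97329765] [-11.05050378 -50.01560084]
```

The fingertip is at about z = 100, so its bias is roughly +34 mm on the reading, which overlaps the knob's height of 93–111. I lower 2 mm more and push back, checking the force.

Call:
move_arm(rows=[{"hand": -1, "xyz": [-0.3, 0, 0.2], "yaw": 0}, {"hand": -1, "xyz": [-0.6, 0, 0.2], "yaw": 0}, {"hand": -1, "xyz": [-0.8, 0, 0.2], "yaw": 0}, {"hand": -1, "xyz": [-1.0, 0, 0.2], "yaw": 0}])

```text
clock: 8.68
tcp_pos: [553.1, -23.6, 65.1]
tcp_rot: [0.604, 0.797, -0.0, 0.0]
contact_force: [-1.1, -0.2, -0.1]
width: -0.003
grip_force: 0.0
```

Call:
move_arm(rows=[{"hand": -1, "xyz": [-0.1, 0, 0], "yaw": 0}, {"hand": -1, "xyz": [-0.2, 0, 0], "yaw": 0}])

```text
clock: 8.93
tcp_pos: [553.4, -24.8, 65.1]
tcp_rot: [0.604, 0.797, 0.0, -0.0]
contact_force: [-1.4, 3.8, 1.6]
width: -0.002
grip_force: 1.8
```

Call:
move_arm(rows=[{"hand": -1, "xyz": [-0.1, 0, 0], "yaw": 0}, {"hand": -1, "xyz": [-0.2, 0, 0], "yaw": 0}])

```text
clock: 9.18
tcp_pos: [553.5, -25.4, 65.1]
tcp_rot: [0.603, 0.798, 0.0, -0.001]
contact_force: [-3.3, 7.3, 5.0]
width: -0.003
grip_force: 3.9
```

```bash
python3 -c "
from h import *
tool();lever('wrist');lever('scene')"
```

```text
t 9.18 tcp [553.5 -25.4  65.1] lam [-30.2 -78.1] yaw err deg -0.3 F [-3.3  7.3  5. ]
wrist 569 lever lam [-31.4 -69.3] [-31.2 -70.4] size [27.1  5.9] z 110.0
scene 81 lever lam [-27.1 -84.5] [-22.3 -92.1] size [25.3 29.8] z 111.2
```

Call:
move_arm(rows=[{"hand": -1, "xyz": [-0.1, 0, 0], "yaw": 0}, {"hand": -1, "xyz": [-0.2, 0, 0], "yaw": 0}])

```text
clock: 9.52
tcp_pos: [554.3, -28.3, 65.1]
tcp_rot: [0.603, 0.797, 0.0, -0.001]
contact_force: [-1.2, 2.9, 1.5]
width: -0.003
grip_force: 1.7
```

Call:
move_arm(rows=[{"hand": -1, "xyz": [-0.1, 0, 0], "yaw": 0}, {"hand": -1, "xyz": [-0.2, 0, 0], "yaw": 0}])

```text
clock: 9.78
tcp_pos: [555.3, -31.7, 65.1]
tcp_rot: [0.604, 0.797, -0.0, 0.0]
contact_force: [-0.5, 1.1, 1.1]
width: 0.002
grip_force: 0.3
```

Call:
move_arm(rows=[{"hand": -1, "xyz": [-0.1, 0, 0], "yaw": 0}, {"hand": -1, "xyz": [-0.2, 0, 0], "yaw": 0}])

```text
clock: 10.02
tcp_pos: [555.9, -33.6, 65.1]
tcp_rot: [0.604, 0.797, -0.0, 0.0]
contact_force: [-0.3, -0.7, 0.2]
width: 0.002
grip_force: 0.0
```

Call:
move_arm(rows=[{"hand": -1, "xyz": [-0.1, 0, 0], "yaw": 0}, {"hand": -1, "xyz": [-0.2, 0, 0], "yaw": 0}])

```text
clock: 10.28
tcp_pos: [556.3, -35.1, 65.1]
tcp_rot: [0.604, 0.797, -0.0, 0.0]
contact_force: [-0.2, 0.1, -0.6]
width: 0.001
grip_force: 0.0
```

Clicked once. The next contact should be near lam y = -90.5, and the cold end near -104.5.

Call:
move_arm(rows=[{"hand": -1, "xyz": [-0.15, 0, 0], "yaw": 0}, {"hand": -1, "xyz": [-0.3, 0, 0], "yaw": 0}, {"hand": -1, "xyz": [-0.45, 0, 0], "yaw": 0}, {"hand": -1, "xyz": [-0.6, 0, 0], "yaw": 0}, {"hand": -1, "xyz": [-0.75, 0, 0], "yaw": 0}, {"hand": -1, "xyz": [-0.9, 0, 0], "yaw": 0}, {"hand": -1, "xyz": [-1.0, 0, 0], "yaw": 0}, {"hand": -1, "xyz": [-1.1, 0, 0], "yaw": 0}])

```text
clock: 11.28
tcp_pos: [559.4, -46.2, 65.1]
tcp_rot: [0.604, 0.797, -0.0, 0.0]
contact_force: [-0.2, -0.1, 0.1]
width: 0.002
grip_force: 0.0
```

```bash
python3 -c "
from h import *
tool();lever('wrist');lever('scene')"
```

```text
t 11.28 tcp [559.4 -46.2  65.1] lam [-30.  -99.7] yaw err deg -0.19 F [-0.2 -0.1  0.1]
wrist 566 lever lam [-31.3 -90.7] [-31.1 -92. ] size [27.2  5.6] z 110.1
scene 86 lever lam [ -26.8 -110. ] [ -23.2 -117.6] size [23.5 35.9] z 110.6
```

Call:
move_arm(rows=[{"hand": -1, "xyz": [-0.15, 0, 0], "yaw": 0}, {"hand": -1, "xyz": [-0.3, 0, 0], "yaw": 0}, {"hand": -1, "xyz": [-0.45, 0, 0], "yaw": 0}, {"hand": -1, "xyz": [-0.55, 0, 0], "yaw": 0}])

```text
clock: 11.88
tcp_pos: [560.8, -51.0, 65.1]
tcp_rot: [0.604, 0.797, -0.0, 0.0]
contact_force: [-0.4, 0.0, 0.7]
width: 0.0
grip_force: 0.0
```

```bash
python3 -c "
from h import *
tool()"
```

```text
t 11.88 tcp [560.8 -51.   65.1] lam [ -30.  -104.7] yaw err deg -0.22 F [-0.4  0.   0.7]
```

Call:
move_arm(rows=[{"hand": -1, "xyz": [-0.1, 0, 0], "yaw": 0}, {"hand": -1, "xyz": [-0.2, 0, 0], "yaw": 0}, {"hand": -1, "xyz": [-0.2, 0, 0], "yaw": 0}])

```text
clock: 12.25
tcp_pos: [561.0, -51.9, 65.1]
tcp_rot: [0.603, 0.797, 0.0, -0.001]
contact_force: [-1.9, 4.2, 3.3]
width: -0.0
grip_force: 2.5
```

```bash
python3 -c "
from h import *
tool()"
```

```text
t 12.25 tcp [561.  -51.9  65.1] lam [ -30.  -105.6] yaw err deg -0.26 F [-1.9  4.2  3.3]
```

The lever is at the cold end: firm contact, 28 mm beyond the first contact. Now I go over to its other side.

Call:
move_arm(rows=[{"hand": -1, "xyz": [0.6, 0, 0], "yaw": 0}, {"hand": -1, "xyz": [0.6, 0, -2], "yaw": 0}, {"hand": -1, "xyz": [0.6, 0, -4.5], "yaw": 0}, {"hand": -1, "xyz": [-2, 0, -4.5], "yaw": 0}, {"hand": -1, "xyz": [-4.6, 0, -4.5], "yaw": 0}, {"hand": -1, "xyz": [-4.6, 0, -4.5], "yaw": 0}, {"hand": -1, "xyz": [-4.6, 0, -2.5], "yaw": 0}, {"hand": -1, "xyz": [-4.6, 0, -2.5], "yaw": 0}])

```text
clock: 13.25
tcp_pos: [572.6, -96.2, 89.0]
tcp_rot: [0.604, 0.797, -0.001, -0.001]
contact_force: [0.3, -0.6, 0.3]
width: 0.006
grip_force: 0.0
```

```bash
python3 -c "
from h import *
tool()
f,P=lever('wrist');save(f,'w3')
for n in ('film_lever','tape_roll'):
    for d in imaging.look_for(n,'wrist')[:1]: print(n,lam(d['at']),d['p'])
lever('scene')"
```

```text
t 13.25 tcp [572.6 -96.2  89. ] lam [ -30.6 -151.4] yaw err deg -0.25 F [ 0.3 -0.6  0.3]
wrist 891 lever lam [ -30.3 -121.7] [ -30.6 -120.9] size [23.5 12.1] z 110.9
film_lever [ -30.56248025 -120.30808286] 0.73
scene 46 lever lam [ -27.1 -121.6] [ -25.9 -123.4] size [21.7 11.1] z 110.8
```

View pics/w3.png

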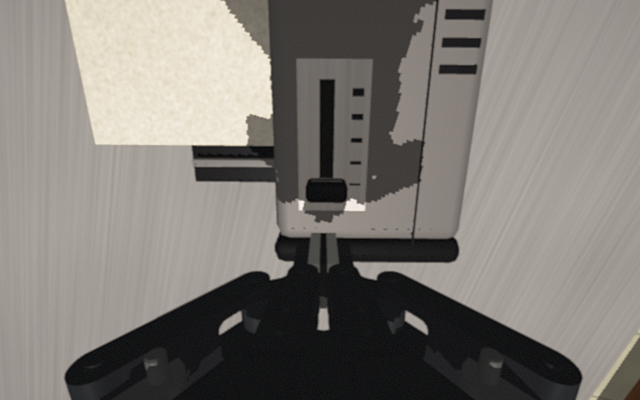

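The view shows the knob at (327, 190) at the cold end of the slot, with the fingertips at (322, 237) behind it. I lower and push forward.

Call:
move_arm(rows=[{"hand": -1, "xyz": [0, 0, 1.2], "yaw": 0}, {"hand": -1, "xyz": [0, 0, 2.4], "yaw": 0}, {"hand": -1, "xyz": [0.4, 0, 2.4], "yaw": 0}, {"hand": -1, "xyz": [0.8, 0, 2.4], "yaw": 0}, {"hand": -1, "xyz": [1.1, 0, 2.4], "yaw": 0}, {"hand": -1, "xyz": [1.2, 0, 2.4], "yaw": 0}])

```text
clock: 14.2
tcp_pos: [570.6, -85.1, 66.4]
tcp_rot: [0.604, 0.797, 0.0, 0.0]
contact_force: [0.1, 0.5, -0.6]
width: 0.001
grip_force: 0.0
```

Call:
move_arm(rows=[{"hand": -1, "xyz": [0.1, 0, 0], "yaw": 0}, {"hand": -1, "xyz": [0.2, 0, 0], "yaw": 0}])

```text
clock: 14.45
tcp_pos: [570.2, -84.1, 66.3]
tcp_rot: [0.604, 0.797, -0.0, 0.0]
contact_force: [0.6, -2.6, 0.2]
width: -0.002
grip_force: 1.3
```

Call:
move_arm(rows=[{"hand": -1, "xyz": [0.1, 0, 0], "yaw": 0}, {"hand": -1, "xyz": [0.2, 0, 0], "yaw": 0}])

```text
clock: 14.7
tcp_pos: [570.0, -83.5, 66.4]
tcp_rot: [0.604, 0.797, -0.0, 0.001]
contact_force: [2.2, -7.5, -1.4]
width: 0.0
grip_force: 4.0
```

```bash
python3 -c "
from h import *
tool();lever('wrist');lever('scene')"
```

```text
t 14.7 tcp [570.  -83.5  66.4] lam [ -29.8 -138.5] yaw err deg -0.15 F [ 2.2 -7.5 -1.4]
wrist 1580 lever lam [ -31.1 -123.5] [ -30.4 -121.8] size [27.1 17.5] z 110.9
scene 60 lever lam [ -24.  -131.4] [ -19.  -131.8] size [20.6 34.1] z 110.3
```

Contact comes where predicted, at -139. I continue towards the first ridge at about -132.

Call:
move_arm(rows=[{"hand": -1, "xyz": [0.1, 0, 0], "yaw": 0}, {"hand": -1, "xyz": [0.2, 0, 0], "yaw": 0}, {"hand": -1, "xyz": [0.3, 0, 0], "yaw": 0}])

```text
clock: 15.18
tcp_pos: [568.8, -79.2, 66.3]
tcp_rot: [0.604, 0.797, 0.0, 0.0]
contact_force: [1.6, -2.2, 2.2]
width: -0.001
grip_force: 1.1
```

Call:
move_arm(rows=[{"hand": -1, "xyz": [0.1, 0, 0], "yaw": 0}, {"hand": -1, "xyz": [0.2, 0, 0], "yaw": 0}, {"hand": -1, "xyz": [0.2, 0, 0], "yaw": 0}])

```text
clock: 15.55
tcp_pos: [567.7, -76.1, 65.9]
tcp_rot: [0.603, 0.797, 0.0, -0.0]
contact_force: [-0.1, -0.3, 0.3]
width: -0.004
grip_force: 0.0
```

Call:
move_arm(rows=[{"hand": -1, "xyz": [0.1, 0, 0], "yaw": 0}, {"hand": -1, "xyz": [0.2, 0, 0], "yaw": 0}, {"hand": -1, "xyz": [0.2, 0, 0], "yaw": 0}])

```text
clock: 15.92
tcp_pos: [567.4, -74.7, 66.1]
tcp_rot: [0.604, 0.797, 0.0, -0.0]
contact_force: [0.4, -0.3, -0.2]
width: 0.003
grip_force: 0.0
```

```bash
python3 -c "
from h import *
tool();lever('wrist');lever('scene')"
```

```text
t 15.93 tcp [567.4 -74.7  66.1] lam [ -29.9 -129.4] yaw err deg -0.23 F [ 0.4 -0.3 -0.2]
wrist 1720 lever lam [ -31.2 -112.4] [ -30.5 -109.2] size [27.3 21.8] z 110.8
scene 65 lever lam [ -25.6 -121.4] [ -20.7 -123.7] size [21.5 36.5] z 110.2
```

First click: the knob centre is at -107.5. For the second, I push to about -117.

Call:
move_arm(rows=[{"hand": -1, "xyz": [0.2, 0, 0], "yaw": 0}, {"hand": -1, "xyz": [0.4, 0, 0], "yaw": 0}, {"hand": -1, "xyz": [0.6, 0, 0], "yaw": 0}, {"hand": -1, "xyz": [0.75, 0, 0], "yaw": 0}, {"hand": -1, "xyz": [0.9, 0, 0], "yaw": 0}, {"hand": -1, "xyz": [1.05, 0, 0], "yaw": 0}, {"hand": -1, "xyz": [1.2, 0, 0], "yaw": 0}, {"hand": -1, "xyz": [1.2, 0, 0], "yaw": 0}])

```text
clock: 17.02
tcp_pos: [564.0, -62.5, 66.1]
tcp_rot: [0.603, 0.797, 0.0, -0.0]
contact_force: [-0.1, 0.0, -0.2]
width: 0.003
grip_force: 0.0
```

```bash
python3 -c "
from h import *
tool();lever('wrist')"
```

```text
t 17.02 tcp [564.  -62.5  66.1] lam [ -30.  -116.6] yaw err deg -0.27 F [-0.1  0.  -0.2]
wrist 1734 lever lam [-31.3 -99.1] [-30.6 -95.3] size [27.4 22.9] z 110.8
```

Second click: the knob is at -93.6, which is 28 mm. Third, carefully.

Call:
move_arm(rows=[{"hand": -1, "xyz": [0.2, 0, 0], "yaw": 0}, {"hand": -1, "xyz": [0.4, 0, 0], "yaw": 0}, {"hand": -1, "xyz": [0.6, 0, 0], "yaw": 0}, {"hand": -1, "xyz": [0.75, 0, 0], "yaw": 0}, {"hand": -1, "xyz": [0.9, 0, 0], "yaw": 0}, {"hand": -1, "xyz": [1.05, 0, 0], "yaw": 0}, {"hand": -1, "xyz": [1.2, 0, 0], "yaw": 0}, {"hand": -1, "xyz": [1.2, 0, 0], "yaw": 0}])

```text
clock: 18.08
tcp_pos: [560.9, -51.5, 66.1]
tcp_rot: [0.604, 0.797, 0.0, -0.0]
contact_force: [0.3, -1.8, 0.1]
width: -0.001
grip_force: 0.6
```

```bash
python3 -c "
from h import *
tool();lever('wrist')"
```

```text
t 18.07 tcp [560.9 -51.5  66.1] lam [ -30.  -105.2] yaw err deg -0.23 F [ 0.3 -1.8  0.1]
wrist 1595 lever lam [-31.2 -90.4] [-30.5 -88.6] size [27.1 17.6] z 110.9
```

Call:
move_arm(rows=[{"hand": -1, "xyz": [0.1, 0, 0], "yaw": 0}, {"hand": -1, "xyz": [0.2, 0, 0], "yaw": 0}, {"hand": -1, "xyz": [0.2, 0, 0], "yaw": 0}])

```text
clock: 18.5
tcp_pos: [560.3, -49.4, 66.1]
tcp_rot: [0.604, 0.797, 0.0, -0.0]
contact_force: [0.0, -0.3, -0.0]
width: 0.002
grip_force: 0.0
```

```bash
python3 -c "
from h import *
tool();lever('wrist')"
```

```text
t 18.5 tcp [560.3 -49.4  66.1] lam [ -30.1 -103. ] yaw err deg -0.25 F [ 0.  -0.3 -0. ]
wrist 1720 lever lam [-31.4 -85.1] [-30.2 -81.2] size [27.1 23.4] z 110.8
```

Third click: the knob is at -79.4, which is 42 mm. I back off, lift, and go over towards the key.

Call:
move_arm(rows=[{"hand": -1, "xyz": [-0.6, 0, 0], "yaw": 0}, {"hand": -1, "xyz": [-0.6, 0, -3], "yaw": 0}, {"hand": -1, "xyz": [-0.6, 0, -7], "yaw": 0}, {"hand": -1, "xyz": [5, 0, -8], "yaw": 0}, {"hand": -1, "xyz": [11, 0, -8], "yaw": 0}, {"hand": -1, "xyz": [16, 0, -8], "yaw": 0}, {"hand": -1, "xyz": [19.8, 0, -8], "yaw": 0}, {"hand": -1, "xyz": [19.8, 0, -8], "yaw": 0}])

```text
clock: 19.55
tcp_pos: [505.9, 143.9, 146.0]
tcp_rot: [0.602, 0.799, 0.0, -0.001]
contact_force: [0.3, -1.1, 1.0]
width: -0.005
grip_force: 0.0
```

```bash
python3 -c "
from h import *
tool();lever('scene')
f=imaging.grab_frame('wrist');P=cloud(f);L=lam(P);save(f,'w4')
m=(f['range_z']>0)&(abs(L[...,0]+30)<30)&(abs(L[...,1]-120)<30)&(P[...,2]>101)&(P[...,2]<112)
q=np.c_[L[m]].astype(np.float32);print(len(q),np.median(P[m][:,2]),cv2.minEnclosingCircle(q),(q.min(0)+q.max(0))/2)
"
```

```text
t 19.55 tcp [505.9 143.9 146. ] lam [-30.7  97.8] yaw err deg -0.52 F [ 0.3 -1.1  1. ]
scene 47 lever lam [-26.9 -79.4] [-25.3 -81.2] size [23.6 10.9] z 111.1
691 106.15470593049251 ((-29.51515769958496, 122.79747009277344), 11.932036399841309) [-29.139008 123.043045]
```

View pics/w4.png

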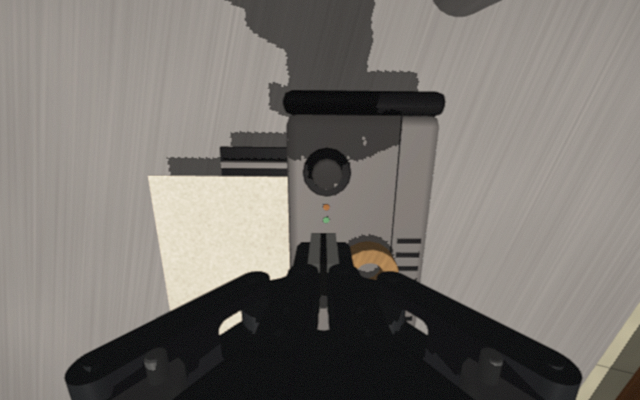

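The key is at pixel (327, 172), lam (-29.5, 122.8), z = 106. The lever still shows at 42 mm. I go over the key and press slowly.

Call:
move_arm(rows=[{"hand": -1, "xyz": [2.5, 0.1, 0], "yaw": 0}, {"hand": -1, "xyz": [2.5, 0.1, 2.5], "yaw": 0}, {"hand": -1, "xyz": [2.5, 0.1, 4.5], "yaw": 0}, {"hand": -1, "xyz": [2.5, 0.1, 6], "yaw": 0}, {"hand": -1, "xyz": [2.5, 0.1, 6.3], "yaw": 0}, {"hand": -1, "xyz": [2.5, 0.1, 6.3], "yaw": 0}])

```text
clock: 20.4
tcp_pos: [501.4, 164.5, 83.3]
tcp_rot: [0.604, 0.797, 0.0, 0.0]
contact_force: [0.6, -0.3, 0.3]
width: -0.002
grip_force: 0.0
```

```bash
python3 -c "
from h import *
tip()"
```

```text
t 20.4 tcp [501.4 164.5  83.3] lam [-29.7 118.9] yaw err deg -0.17 F [ 0.6 -0.3  0.3]
scene axis [(68, 33), (71, 24), (74, 23), (77, 22), (80, 20), (83, 21), (86, 19), (89, 15), (92, 9), (95, 11), (98, 13), (101, 9), (104, 5), (107, -3), (110, -5), (113, 15), (116, 8), (119, 8), (122, 12), (125, 11), (128, 12), (131, 12), (134, 11), (137, 15), (140, 9)]
wrist [(200, [-29.0, 142.0], 97), (204, [-29.0, 139.0], 96), (208, [-29.0, 137.0], 96), (212, [-29.0, 135.0], 98), (216, [-29.0, 134.0], 104), (220, [-29.0, 133.0], 105), (224, [-29.0, 130.0], 106), (228, [-29.0, 128.0], 106), (232, [-29.0, 126.0], 107), (236, [-29.0, 130.0], 122), (240, [-30.0, 130.0], 127), (244, [-30.0, 130.0], 131), (248, [-30.0, 130.0], 136), (252, [-30.0, 130.0], 141), (256, [-30.0, 130.0], 145), (260, [-30.0, 131.0], 150)]
```

Shift +4 mm, then step down.

Call:
move_arm(rows=[{"hand": -1, "xyz": [0.4, 0, 0.2], "yaw": 0}, {"hand": -1, "xyz": [0.4, 0, 0.4], "yaw": 0}, {"hand": -1, "xyz": [0.4, 0, 0.6], "yaw": 0}, {"hand": -1, "xyz": [0.4, 0, 0.8], "yaw": 0}, {"hand": -1, "xyz": [0.4, 0, 0.8], "yaw": 0}])

```text
clock: 21.12
tcp_pos: [499.9, 168.9, 75.0]
tcp_rot: [0.604, 0.797, -0.0, -0.0]
contact_force: [-0.1, 0.5, 1.3]
width: 0.002
grip_force: 0.9
```

Call:
move_arm(rows=[{"hand": -1, "xyz": [0, 0, 0.1], "yaw": 0}, {"hand": -1, "xyz": [0, 0, 0.2], "yaw": 0}, {"hand": -1, "xyz": [0, 0, 0.2], "yaw": 0}])

```text
clock: 21.5
tcp_pos: [499.9, 168.9, 73.1]
tcp_rot: [0.604, 0.797, 0.0, -0.0]
contact_force: [-0.6, 0.2, 3.9]
width: 0.004
grip_force: 1.6
```

Call:
move_arm(rows=[{"hand": -1, "xyz": [0, 0, 0.1], "yaw": 0}, {"hand": -1, "xyz": [0, 0, 0.2], "yaw": 0}, {"hand": -1, "xyz": [0, 0, 0.2], "yaw": 0}])

```text
clock: 21.88
tcp_pos: [499.9, 168.9, 71.1]
tcp_rot: [0.604, 0.797, 0.0, -0.0]
contact_force: [-1.9, 0.5, 4.4]
width: -0.0
grip_force: 2.3
```

Call:
move_arm(rows=[{"hand": -1, "xyz": [0, 0, 0.1], "yaw": 0}, {"hand": -1, "xyz": [0, 0, 0.15], "yaw": 0}])

```text
clock: 22.12
tcp_pos: [500.0, 169.0, 70.5]
tcp_rot: [0.604, 0.797, 0.0, -0.0]
contact_force: [-5.2, -0.2, 21.4]
width: -0.001
grip_force: 10.5
```

Call:
move_arm(rows=[{"hand": -1, "xyz": [0, 0, 0.1], "yaw": 0}, {"hand": -1, "xyz": [0, 0, 0.1], "yaw": 0}])

```text
clock: 22.38
tcp_pos: [500.0, 169.0, 70.3]
tcp_rot: [0.604, 0.797, 0.001, -0.0]
contact_force: [-7.9, -1.8, 27.6]
width: -0.001
grip_force: 14.2
```

The key bottomed out: the force jumped to 27 N, still under the limit. I release and lift away.

Call:
move_arm(rows=[{"hand": -1, "xyz": [0, 0, -0.3], "yaw": 0}, {"hand": -1, "xyz": [0, 0, -1], "yaw": 0}, {"hand": -1, "xyz": [0, 0, -4], "yaw": 0}, {"hand": -1, "xyz": [0, 0, -10], "yaw": 0}, {"hand": -1, "xyz": [0, 0, -10], "yaw": 0}, {"hand": -1, "xyz": [0, 0, -10], "yaw": 0}])

```text
clock: 23.12
tcp_pos: [499.6, 168.9, 168.5]
tcp_rot: [0.604, 0.797, -0.0, -0.0]
contact_force: [-0.0, 0.1, -0.1]
width: 0.001
grip_force: 0.0
```

```bash
python3 -c "
from h import *
tool();lever('scene')
for n in ('tape_roll','stapler','travel_mug','sauce_bottle'):
    print(n,[(np.round(d['at']),round(d['p'],2)) for d in imaging.look_for(n,'scene')[:1]])
f=imaging.grab_frame('wrist');P=cloud(f);L=lam(P)
m=(f['range_z']>0)&(np.hypot(L[...,0]+29.5,L[...,1]-123)<10);print('key z',m.sum(),np.median(P[m][:,2]))
"
```

```text
t 23.12 tcp [499.6 168.9 168.5] lam [-30.1 123.6] yaw err deg -0.23 F [-0.   0.1 -0.1]
scene 49 lever lam [-26.3 -79.2] [-24.3 -80.7] size [25.4 10.9] z 110.7
tape_roll [(array([568.,  91., 103.]), 0.63)]
stapler [(array([446., 359.,  30.]), 0.97)]
travel_mug [(array([608., 352., 114.]), 0.69)]
sauce_bottle [(array([ 562., -391.,   93.]), 0.95)]
key z 1353 236.18221371889413
```

Everything is in place, so I hand in.

```bash
python3 -c "
from station import arm
print(arm.sign_off())"
```

```text
the job is handed in; nothing more can be done
None
```

The lever went to its cold end, then forward three clicks to rest in the third notch (measured at about 42 mm); the start key was pressed fully down and let go, though my last look couldn't see that it had sprung up; the tape roll, stapler, mug and bottle are where they stood, and the job is handed in.

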